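# Wedge the rocking paint-bottle rack steady

### The job

One foot of the wooden paint-bottle rack is too short, so the rack rocks when you press on the corner above it. With the fingertips push the loose wooden wedge along the bench, thin end first, under that short foot until it is snug and the rack no longer rocks; never lift or pinch the wedge or the rack, do not shove the rack out of its place, and leave the bottle, pan and brush beside it alone. Prove it by pressing straight down on the top of the corner over the short foot, firmly, with about 8 N, and finish while still holding that press, the rack staying level.

Things in the scene. Friction and masses are not known exactly. Their poses are not given: they have to be found in the camera images.
- rack: Plywood tray 240 (x) by 180 mm (y), 1.1-1.8 kg, loose; rim 75 mm high, underside 25 mm up; three bottles fixed in it within x -32 to 76, y -28 to 82 mm, 180 mm high. Origin: centre, at bench level. Corner feet, flush with the outer faces: three 24 mm square; the fourth, 40 mm square, centred at (-100, +70), is short: it ends 5.5 to 11.5 mm (unknown) above the bench while the rack is level.
- corner (a point): Centre of the flat 40 x 40 mm wooden top of the corner post over the short foot, 75 mm above the bench when level. Unwedged, about 1.5 to 5 N here tips the rack and sinks this corner about 4 to 10 mm until the foot meets the bench (it falls back when released); with the wedge snug it is hard at once.
- wedge: Loose plain wooden wedge, about 60 g, 100 mm long (x), 50 mm wide; 22 mm high at the thick end (x = -50), falling evenly to 2 mm at the thin end (x = +50). Origin: centre of the underside. Lies off the rack's +y face, thin end 50 to 110 mm from it. Slides at under 1 N; the push rises to several N when snug under the foot, where friction keeps it; the rack slides at 7 to 15 N.
- wedge_back (a point): Centre of the upright thick end face of the wedge (50 mm wide, 22 mm high), 11 mm above the bench: the face to push on.
- wedge_tip (a point): Middle of the thin edge of the wedge, at the bench surface.
- bottle: Bystander: loose squeeze bottle of paint, 60 mm diameter, 175 mm high with its nozzle; origin at the centre of its underside.
- pan: Bystander: round black pan of painted replica strawberries, 210 mm across, 28 mm high; origin at the centre of its underside.
- brush: Bystander: brush lying on the bench, 170 mm long along its x; origin on the underside.
There are look-alikes about, which are no part of the job. Leave any black or pink look-alike of the wedge alone.

How it is judged:
By the outcome, as a careful person would: the job done as asked, in the order asked, and still so for the second after the job is handed in, while the arm keeps its last pose, push and grip.
It also fails if it takes over 48 s, if anything falls off the work surface, if the arm or the gripper's body presses on something with over 40 N, if the wrist force passes 120 N, or if a joint passes its speed limit or range.

### The arm

A 6-joint arm with a two-finger parallel gripper is mounted at the origin on the work surface. World frame = base frame: x ahead of the robot, y to its left, z up, the work surface at z = 0. Lengths are in mm, angles in degrees, forces in N, time in s.
With the tool pointing down it reaches from about 300 to 850 mm from the base axis. Payload 4.2 kg.
Tool frame: the origin (TCP) lies midway between the tips of the shut fingers; the grasp point (between the pads) lies 19 mm behind it; y points along the fingers, z is the direction in which the jaws open and shut, and the axes are right-handed (so a half turn about y gives the same grasp; the last joint's range is limited). The gripper opens to 91 mm and grips with 3 to 60 N. Pads are 32 mm wide; open, the fingers measure 118 mm over their backs; the gripper's body (76 mm by 178 mm) begins 60 mm behind the grasp point.
Start: joints at [63.999, 18.312, 89.639, -0, 72.044, -1.146], TCP at [241.689, 521.756, 213.976] pointing down, gripper open.
Joint ranges: [-177.97, 177.97], [-48.28, 115.42], [12.27, 149.76], [-77.06, 257.06], [2.81, 150.46], [-146.56, 146.56]. Speed limits (degrees/s): [147.25, 147.25, 180, 180, 180, 180].

### API

Orientations are given as [roll, pitch, yaw] about the fixed x, y, z axes, in that order (R = Rz(yaw) Ry(pitch) Rx(roll)).
In Python, from workcell import env gives the robot as it stands.
- The arm moves only by the shell command python3 -m handwheel 'ROWS' [FORCE]. ROWS is JSON, a list of rows, each a list of 3 entries, a list of its own where there are three numbers: the opening, from 0 (shut) to 1 (fully open), then the shift along the tool's x, y, z in mm, then the turn, a rotation vector about the tool's x, y, z in degrees. A call has exactly 10 rows; each row shifts and turns the commanded pose from where the row before left it, along the tool's axes as they then stand; what a row does not reach is not made up. A row lasts 1/12 s, in which the tool goes at most 41.7 mm and 7.16 degrees, less where a joint would pass 70% of its speed; a pose out of reach is approached as far as the arm can. A call is refused whole if a number of a shift passes 41.7 or a number of a turn 7.16, either way. A call with a gripper value outside its range is refused whole. The fingers move at their own pace and stop on an object; FORCE is the grip in N (left out, the last holds). Time passes only in rows, so rows that do not move let the fingers close, or fill a call up. It gives the time, the measured TCP pose, the force and the opening at its end, in the units of the state.
- env.state(): the state, without advancing time (a new reading comes with each control period).
- env.grab_frame(name): name is "side" or "top" or "wrist"; returns the picture (480x640x3 uint8, red, green, blue); there is no depth.
- env.camera_info(name): a dict with "fx", "fy", "cx", "cy" (pixels), "k1" (the pictures are not rectified: a ray, as slopes to the right and down, at radius r is drawn at 1 + k1 r^2 times it, then the intrinsics apply), "camera_from_world" (4x4, takes a point from world to camera coordinates); the wrist camera has in their place "mount" (4x4, takes a point from camera to tool coordinates, whose origin is the TCP and whose axes are the tool frame's). Camera axes: x right, y down, z forward; pixel columns grow to the right and rows downward; lengths in mm; the calibration is good to about 2 mm. A picture is of the moment at which its call begins: read the wrist's pose just before it. camera_info takes no time and is no camera call.
- env.job_done(): hands the job in, once; it reports no verdict.
Trained networks look in the newest picture that a camera, given by its name, has taken for a name from the list of things; names that differ only in an ending like _2 or _b are one class to them, and where a whole thing is asked for, a point or a joint stands for the part that bears it (a point fixed in the world has none). Each returns a list of dicts, best first, with "p" (0 to 1); they miss things now and then, are a little off and sometimes report something else, mostly with a low value. They report only what shows in the picture. A call takes as long as a camera call. They do not tell look-alikes from the thing itself.
- env.masks_of(camera, label): "region" (480x640 bool, what is visible of it) and "location" ([column, row] in pixels, amid what is visible of it).
The state is a dict: "time_s": time; "qpos": joint angles; "qvel": joint speeds; "effort": joint torques, N m; "ee_pos": TCP position; "ee_rot": TCP orientation; "force": force on the tool from outside, world axes, zero at the start; "torque": the same for the moment, N m; "gripper_width": finger opening in mm.
Only numpy, scipy, OpenCV 4.12 (cv2) and the standard library are available. Lean on these libraries where they do the work, as an engineer would, in place of code of your own. Each camera call takes 0.05 s, during which the arm holds its last target.

## Working session

There is one attempt and no reset: what is moved stays moved. The work goes in short steps, Python scripts to look and compute and a shell command to move; the robot and the scene stay as the last step left them, time stands still between calls to the robot, and variables do not carry over. Pictures are saved under pics/ and viewed, and the job is handed in when it is done.

```bash
mkdir -p pics; ls; python3 - <<'E'
from workcell import env
import cv2,json
s=env.state();print({k:s[k] for k in s})
for n in("side","top","wrist"):
    im=env.grab_frame(n);cv2.imwrite(f"pics/{n}0.png",im[:,:,::-1])
    print(n,env.camera_info(n))
    for l in("rack","wedge","bottle","pan","brush","wedge_tip","wedge_back","corner"):
        try:
            print(l,[(round(d["p"],2),[round(float(v)) for v in d["location"]],int(d["region"].sum())) for d in env.masks_of(n,l)] if n=="top" else '')
        except Exception as e: print(l,e)
print(env.state()["time_s"])
E
```

```text
pics
{'time_s': 0.0, 'qpos': array([ 6.40001097e+01,  1.83518909e+01,  8.97064127e+01, -2.57096715e-03,
        7.20447576e+01, -1.14658395e+00]), 'qvel': array([-0.02836175, -0.00545007,  0.01919055,  0.06050318, -0.01938927,
        0.07702534]), 'effort': array([ 5.29397894e-04, -4.12441814e+01, -2.31978196e+01,  7.26772752e-02,
        4.56522102e-02, -1.47533951e-04]), 'ee_pos': array([241.46446367, 521.27881929, 213.11774476]), 'ee_rot': array([-9.01030895e+01, -3.81547049e-04, -2.48525112e+01]), 'force': array([ 0.22848465, -0.25283856,  0.56588532]), 'torque': array([-0.02184345,  0.02083798, -0.00390696]), 'gripper_width': 91.08144580482553}
side {'fx': 435.4458038316282, 'fy': 435.4458038316282, 'cx': 322.291961230859, 'cy': 230.7433154450964, 'k1': -0.006992384509504368, 'camera_from_world': array([[ 9.73240667e-01, -2.29654609e-01,  7.83360168e-03,
        -5.52406704e+02],
       [-1.13779326e-01, -5.11236927e-01, -8.51875032e-01,
         1.59937129e+02],
       [ 1.99641853e-01,  8.28188122e-01, -5.23686514e-01,
         7.16687160e+02],
       [ 0.00000000e+00,  0.000
[... 1033 characters left out ...]
back [(0.88, [249, 346], 1160), (0.65, [176, 195], 1119), (0.58, [245, 272], 1158), (0.58, [163, 270], 1038)]
corner [(0.75, [358, 248], 10249)]
wrist {'fx': 334.39643749816156, 'fy': 334.39643749816156, 'cx': 314.769031824259, 'cy': 239.89339350228363, 'k1': -0.0361856409017241, 'mount': array([[-2.19732090e-04,  9.62213938e-01,  2.72294491e-01,
        -7.73548366e+01],
       [-8.34126710e-04, -2.72294579e-01,  9.62213576e-01,
        -1.70637962e+02],
       [ 9.99999628e-01, -1.56989074e-05,  8.62440203e-04,
        -1.05319098e-04],
       [ 0.00000000e+00,  0.00000000e+00,  0.00000000e+00,
         1.00000000e+00]])}
rack 
wedge 
bottle 
pan 
brush 
wedge_tip 
wedge_back 
corner 
0.55
```

View pics/top0.png

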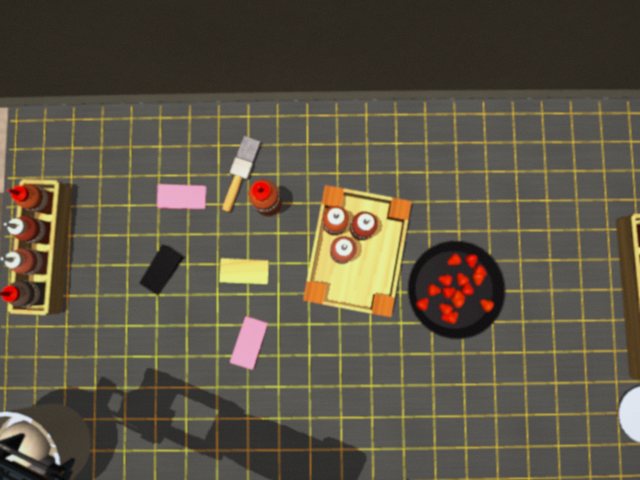

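View pics/side0.png

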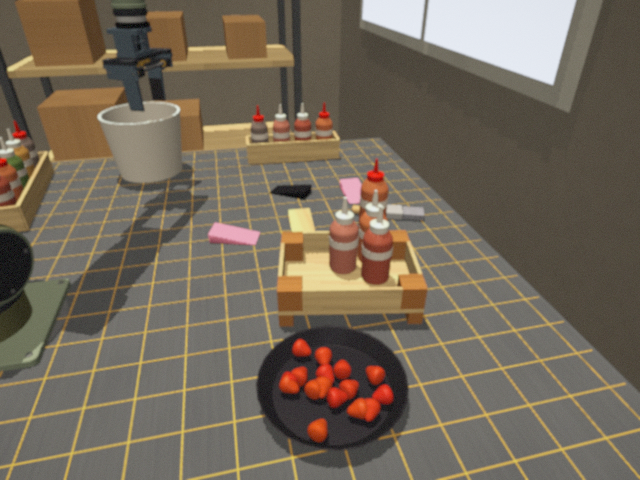

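View pics/wrist0.png

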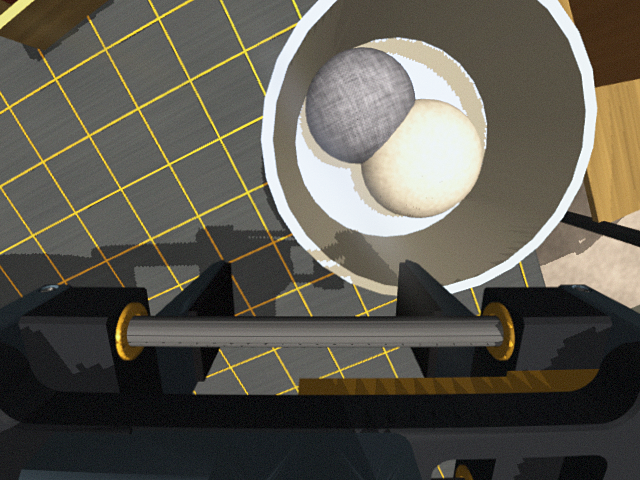

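```bash
cat > h.py <<'E'
import numpy as np,cv2
from workcell import env
from scipy.optimize import minimize
def proj(n,P):
    c=env.camera_info(n);T=c["camera_from_world"];P=np.atleast_2d(P)
    q=P@T[:3,:3].T+T[:3,3];s=q[:,:2]/q[:,2:];r2=(s**2).sum(1,keepdims=True);s=s*(1+c["k1"]*r2)
    return s*[c["fx"],c["fy"]]+[c["cx"],c["cy"]]
def back(n,uv,z):
    c=env.camera_info(n);T=c["camera_from_world"]
    d=(np.array(uv,float)-[c["cx"],c["cy"]])/[c["fx"],c["fy"]];s=d.copy()
    for _ in range(10): s=d/(1+c["k1"]*(s**2).sum())
    R=T[:3,:3];o=-R.T@T[:3,3];v=R.T@np.append(s,1);return o+v*(z-o[2])/v[2]
def place(p,M):
    a=np.radians(p[2]);R=np.array([[np.cos(a),-np.sin(a),0],[np.sin(a),np.cos(a),0],[0,0,1]])
    return np.asarray(M,float)@R.T+[p[0],p[1],0]
W=[[x,y,z] for x,zz in((-50,22),(50,2)) for y in(-25,25) for z in(0,zz)]
K=[[x,y,z] for x in(-120,120) for y in(-90,90) for z in(0,75)]
def sil(n,p,M,S=8):
    uv=proj(n,place(p,M));h=cv2.convexHull(np.round((uv+.5)*S).astype(np.int32))
    m=np.zeros((480*2,640*2),np.uint8);cv2.fillConvexPoly(m,np.round(h/ (S/2)*16).astype(np.int32),1,shift=4);return cv2.resize(m.astype(np.float32),(640,480),interpolation=cv2.INTER_AREA)
def fit(n,mask,M,p0):
    mk=mask.astype(np.float32)
    f=lambda p:1-(lambda s:np.minimum(s,mk).sum()/np.maximum(s,mk).sum())(sil(n,p,M))
    r=minimize(f,p0,method="Nelder-Mead",options=dict(initial_simplex=np.array([p0]+[np.add(p0,d) for d in((8,0,0),(0,8,0),(0,0,6))]),xatol=.05,fatol=1e-5,maxiter=300))
    return r.x,1-r.fun
E
python3 - <<'E'
from h import *
im=cv2.imread("pics/top0.png")
hsv=cv2.cvtColor(im,cv2.COLOR_BGR2HSV)
print(hsv[271,245],hsv[271,262],hsv[271,228],hsv[280,330],hsv[271,290])
for l in("rack","wedge"):
    for d in env.masks_of("top",l):
        loc=d["location"]
        t=(358,253) if l=="rack" else (245,271)
        if np.hypot(loc[0]-t[0],loc[1]-t[1])<10 and (l=="rack" or d["region"].sum()<3000):
            g=back("top",loc,30 if l=="rack" else 8)
            for a in ((-10,) if l=="rack" else (-92,)):
                print(l,fit("top",d["region"],K if l=="rack" else W,[g[0],g[1],a]))
            if l=="wedge":
                m=np.zeros((480,640),bool);b=(hsv[...,0]>15)&(hsv[...,0]<40)&(hsv[...,2]>150)&(hsv[...,1]>40)
                m[255:287,215:275]=b[255:287,215:275]
                k=cv2.morphologyEx(m.astype(np.uint8),cv2.MORPH_OPEN,np.ones((5,5)))
                print(k.sum(),fit("top",k,W,[g[0],g[1],-92]))
cv2.imwrite("pics/topz.png",cv2.resize(im[170:330,205:425],None,fx=3.6,fy=3.6,interpolation=cv2.INTER_CUBIC))
i2=cv2.imread("pics/side0.png");cv2.imwrite("pics/sidez.png",cv2.resize(i2[180:330,210:430],None,fx=3.6,fy=3.6,interpolation=cv2.INTER_CUBIC))
E
```

```text
[ 29 117 234] [ 30 118 233] [ 28 121 234] [ 28 108 233] [24 14 92]
rack (array([603.35401284, -36.90418229, -11.23069623]), np.float64(0.9825584292411804))
wedge (array([564.77672983, 204.44463827, -93.28478784]), np.float64(0.9430073499679565))
1186 (array([566.26554976, 204.79696946, -93.15193085]), np.float64(0.9665825963020325))
```

View pics/topz.png

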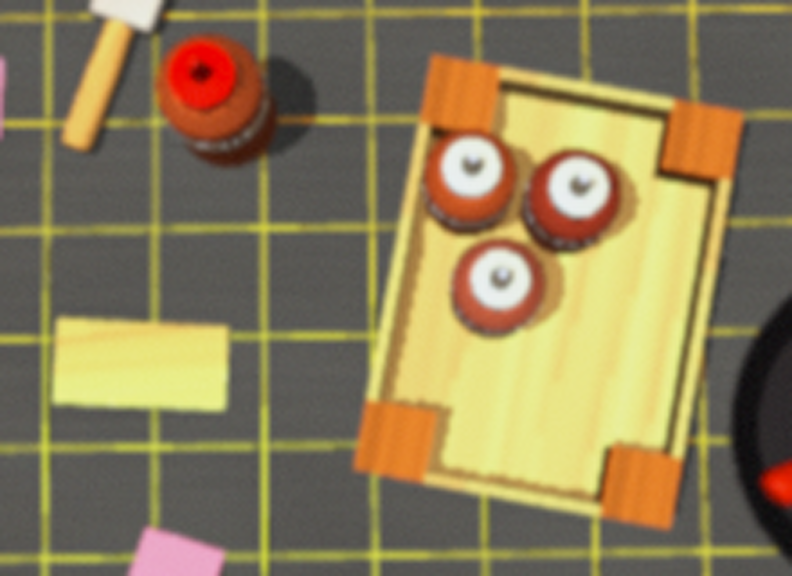

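View pics/sidez.png

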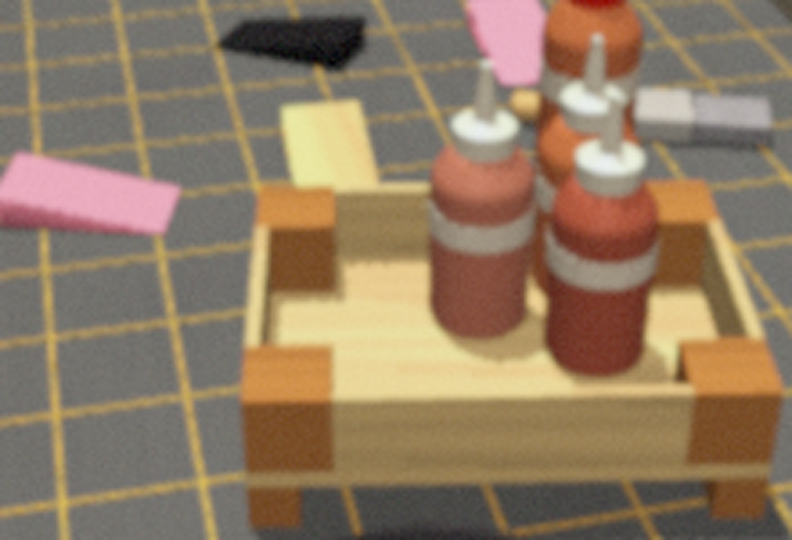

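```bash
python3 - <<'E'
from h import *
r=[603.4,-36.9,-11.2];w=[566,204.7,-93.2]
print("corner",place(r,[[-100,70,75]]),"face pt",place(r,[[-100,90,0]]))
print("wedge tip/back",place(w,[[50,0,0],[-50,0,0]]))
a=np.radians(r[2]);R=np.array([[np.cos(a),-np.sin(a)],[np.sin(a),np.cos(a)]])
for p in place(w,[[50,0,0],[-50,0,0]]): print("in rack",R.T@(p[:2]-r[:2]))
for n in("top","side"):
    im=cv2.imread(f"pics/{n}0.png")
    for p,M in((r,K),(w,W)):
        uv=proj(n,place(p,M))
        h=cv2.convexHull(uv.astype(np.float32)).round().astype(int);cv2.polylines(im,[h],True,(255,0,255) if p is w else (255,255,0),1)
    c=im[170:330,205:425]
    cv2.imwrite(f"pics/{n}ov.png",cv2.resize(c,None,fx=3.6,fy=3.6,interpolation=cv2.INTER_CUBIC))
E
```

```text
corner [[518.90088905  51.190296    75.        ]] face pt [[522.78557607  70.8093991    0.        ]]
wedge tip/back [[563.20892475 154.77796179   0.        ]
 [568.79107525 254.62203821   0.        ]]
in rack [-76.65608702 180.22099736]
in rack [-90.57339711 279.24780423]
```

View pics/topov.png

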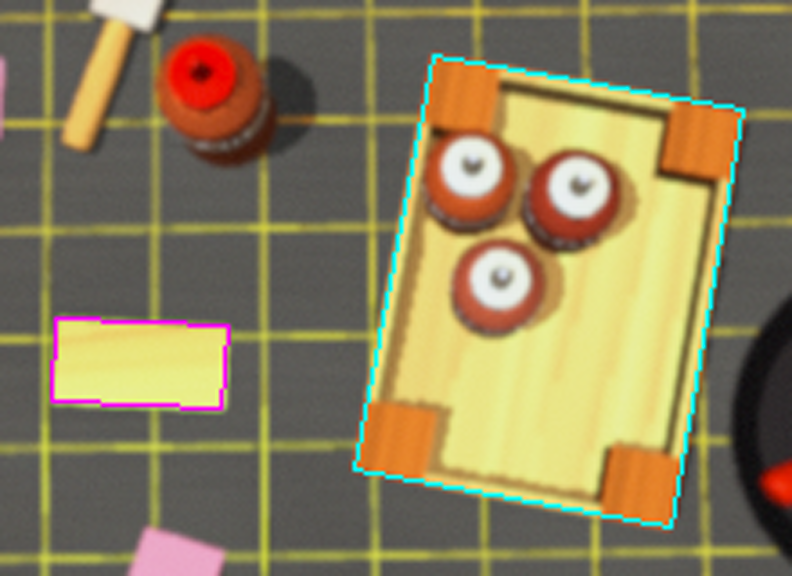

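View pics/sideov.png

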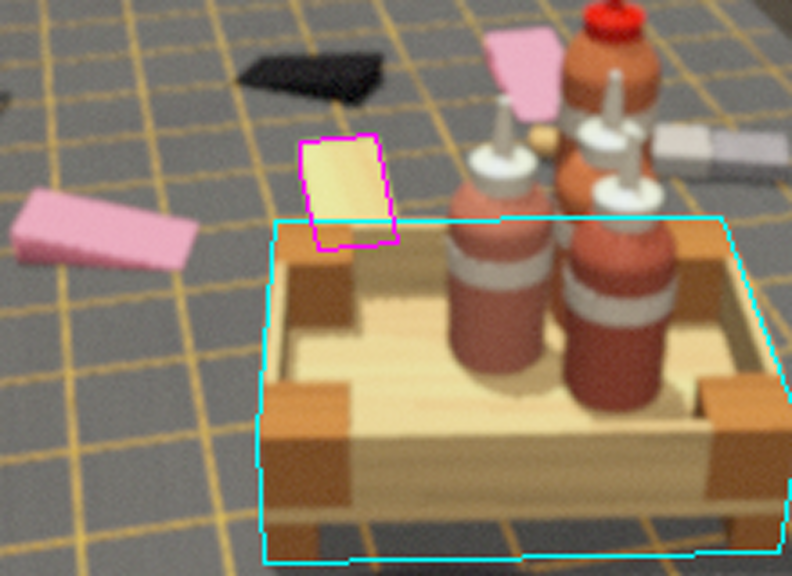

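```bash
cat >> h.py <<'E'
RK=[603.4,-36.9,-11.2]
def r2w(x,y,z=0): return place(RK,[[x,y,z]])[0]
def w2r(p):
    a=np.radians(RK[2]);R=np.array([[np.cos(a),-np.sin(a)],[np.sin(a),np.cos(a)]]);return R.T@(np.array(p[:2])-RK[:2])
def rot(rpy):
    from scipy.spatial.transform import Rotation as Ro
    return Ro.from_euler("xyz",rpy,degrees=True).as_matrix()
def st(base=None):
    s=env.state();print("t",round(s["time_s"],2),"pos",s["ee_pos"].round(1),"rpy",s["ee_rot"].round(2),"F",s["force"].round(2),"w",round(s["gripper_width"],1),"rack",w2r(s["ee_pos"]).round(1));return s
def shift(target,rpy=None):
    s=env.state();R=rot(s["ee_rot"] if rpy is None else rpy);return (R.T@(np.array(target)-s["ee_pos"])).round(1)
E
python3 - <<'E'
from h import *
s=st()
b=back("top",(268,205),60);print("bottle",b,w2r(b))
b=back("top",(268,228),0)
t=r2w(-28,230,120);print(t, shift(t),shift(t,[-90.1,0,-11.2]))
print(r2w(-28,230,s["ee_pos"][2]))
E
```

```text
t 0.65 pos [241.7 521.8 214. ] rpy [-89.99   0.   -24.85] F [ 0.48 -0.09  0.02] w 91.5 rack [-463.3  477.8]
bottle [700.06817044 146.27613196  60.        ] [ 59.248043   198.46385035]
[620.60715643 194.15824756 120.        ] [ 481.5   94.  -138. ] [ 435.3   94.4 -247.6]
[620.60715643 194.15824756 214.00729442]
```

```bash
python3 -m handwheel '[[0.44,[0,-15,0],[0,-6.8,0]],[0.44,[0,-15,0],[0,-6.85,0]],[0.44,[30,0,-17],[0,0,0]],[0.44,[30,0,-17],[0,0,0]],[0.44,[30,0,-17],[0,0,0]],[0.44,[30,0,-17],[0,0,0]],[0.44,[30,0,-17],[0,0,0]],[0.44,[30,0,-17],[0,0,0]],[0.44,[30,0,-17],[0,0,0]],[0.44,[30,0,-17],[0,0,0]]]'; python3 -c "
from h import *
st();print(shift(r2w(-30,230,40)))"
```

```text
time_s: 1.48
ee_pos: [451.8, 340.4, 244.2]
ee_rot: [-90.0, -0.0, -11.2]
force: [-0.7, -0.2, -0.5]
gripper_width: 39.9
t 1.48 pos [451.8 340.4 244.2] rpy [-8.997e+01 -1.000e-02 -1.120e+01] F [-0.74 -0.19 -0.52] w 39.9 rack [-222.   340.7]
[ 192.   204.2 -110.8]
```

```bash
python3 -m handwheel '[[0.44,[28,0,-16],[0,0,0]],[0.44,[28,0,-16],[0,0,0]],[0.44,[28,0,-16],[0,0,0]],[0.44,[28,0,-16],[0,0,0]],[0.44,[28,0,-16],[0,0,0]],[0.44,[28,0,-16],[0,0,0]],[0.44,[26,0,-16],[0,0,0]],[0.44,[0,35,0],[0,0,0]],[0.44,[0,35,0],[0,0,0]],[0.44,[0,35,0],[0,0,0]]]'; python3 -c "
from h import *
st();print(shift(r2w(-30,230,40)))"
```

```text
time_s: 2.32
ee_pos: [620.0, 193.5, 138.1]
ee_rot: [-89.9, -0.1, -11.3]
force: [0.8, -0.3, 0.2]
gripper_width: 40.4
t 2.32 pos [620.  193.5 138.1] rpy [-89.94  -0.09 -11.28] F [ 0.8  -0.33  0.22] w 40.4 rack [-28.4 229.2]
[-1.7 98.1  0.7]
```

```bash
python3 -m handwheel '[[0.44,[0,22,0],[0,0,0]],[0.44,[0,22,0],[0,0,0]],[0.44,[0,22,0],[0,0,0]],[0.44,[0,22,0],[0,0,0]],[0.44,[0,15,0],[0,0,0]],[0.44,[0,15,0],[0,0,0]],[0.44,[0,0,0],[0,0,0]],[0.44,[0,0,0],[0,0,0]],[0.44,[0,0,0],[0,0,0]],[0.44,[0,0,0],[0,0,0]]]'; python3 -c "
from h import *
st()
for n in ('top','wrist'):
    im=env.grab_frame(n)[:,:,::-1];cv2.imwrite(f'pics/{n}1.png',im if n=='wrist' else cv2.resize(im[170:330,190:410],None,fx=3.6,fy=3.6))"
```

```text
time_s: 3.15
ee_pos: [620.2, 194.5, 22.4]
ee_rot: [-89.9, -0.1, -11.2]
force: [0.4, -0.0, -0.6]
gripper_width: 40.0
t 3.15 pos [620.2 194.5  22.4] rpy [-89.93  -0.13 -11.2 ] F [ 0.44 -0.01 -0.58] w 40.0 rack [-28.5 230.2]
```

View pics/top1.png

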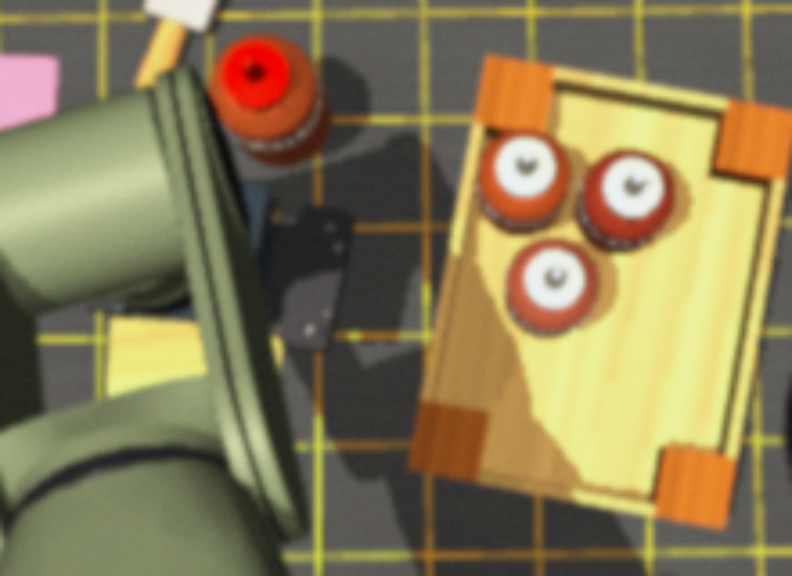

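View pics/wrist1.png

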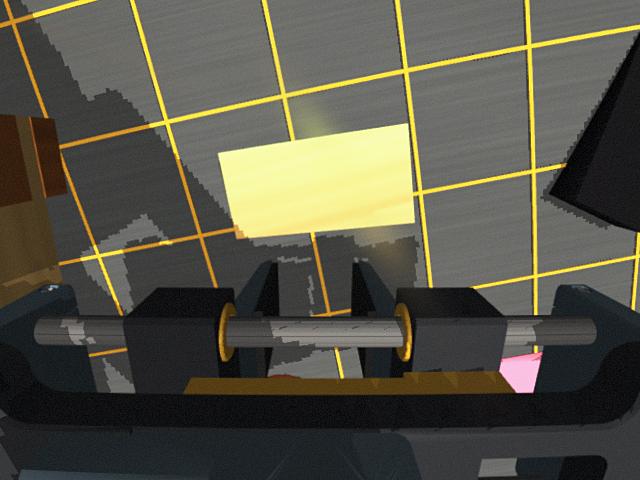

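```bash
python3 -m handwheel '[[0.44,[0,9,0],[0,0,0]],[0.44,[0,9,0],[0,0,0]],[0.44,[0,1,0],[0,0,0]],[0.44,[-5,0,0],[0,0,0]],[0.44,[-5,0,0],[0,0,0]],[0.44,[-5,0,0],[0,0,0]],[0.44,[-4,0,0],[0,0,0]],[0.44,[-4,0,0],[0,0,0]],[0.44,[-3,0,0],[0,0,0]],[0.44,[0,0,0],[0,0,0]]]'; python3 -c "
from h import *
st()
im=env.grab_frame('wrist')[:,:,::-1];cv2.imwrite(f'pics/wrist2.png',im)"
```

```text
time_s: 4.08
ee_pos: [592.9, 199.4, 2.1]
ee_rot: [-90.0, 0.0, -11.2]
force: [0.2, 0.0, 0.1]
gripper_width: 40.0
t 4.08 pos [592.9 199.4   2.1] rpy [-9.000e+01  3.000e-02 -1.118e+01] F [0.2  0.05 0.15] w 40.0 rack [-56.2 229.7]
```

View pics/wrist2.png

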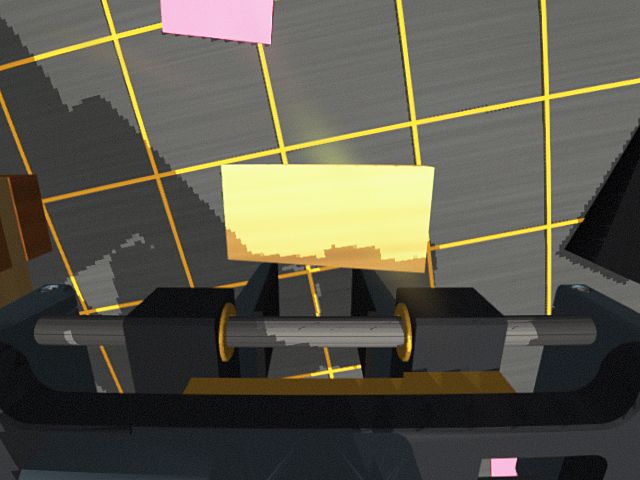

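```bash
cat >> h.py <<'E'
_ci=env.camera_info
class _E: pass
def wristcam():
    s=env.state();T=np.eye(4);T[:3,:3]=rot(s["ee_rot"]);T[:3,3]=s["ee_pos"]
    c=dict(_ci("wrist"));c["camera_from_world"]=np.linalg.inv(T@c["mount"]);return c
def projw(P):
    c=wristcam();T=c["camera_from_world"];q=np.atleast_2d(P)@T[:3,:3].T+T[:3,3];s=q[:,:2]/q[:,2:]
    s=s*(1+c["k1"]*(s**2).sum(1,keepdims=True));return s*[c["fx"],c["fy"]]+[c["cx"],c["cy"]]
def fitpts(uv,M,p0):
    from scipy.optimize import least_squares
    r=least_squares(lambda p:(projw(place(p,M))-uv).ravel(),p0,x_scale=[1,1,.1]);return r.x,r.fun.round(1)
E
python3 - <<'E'
from h import *
# top-face corners: -y rack thin end left. wedge x axis->-y; wedge y axis -> +x rack
M=[[50,-25,2],[-50,-25,22],[-50,25,22],[50,25,2]]
p,e=fitpts(np.array([[221,166],[434,168],[427,272],[228,260]]),M,[550,205,-100]);print(p,e,w2r(p),p[2]+11.2)
E
```

```text
[ 552.08549985  211.18866701 -100.74661929] [ 0.4  0.1  0.4 -0.9 -1.7  0.5  0.9  0.3] [-98.52456474 233.39681824] -89.5466192946832
```

```bash
python3 -m handwheel '[[0.44,[10,0,0],[0,0,0]],[0.44,[0,-21,0],[0,0,0]],[0.44,[0,-21,0],[0,0,0]],[0,[-18,0,27.5],[0,0,0]],[0,[-18,0,27.5],[0,0,0]],[0,[-17,0,27.5],[0,0,0]],[0,[0,18,0],[0,0,0]],[0,[0,18,0],[0,0,0]],[0,[0,0,0],[0,0,0]],[0,[0,0,0],[0,0,0]]]' 10; python3 -c "
from h import *
st()
im=env.grab_frame('wrist')[:,:,::-1];cv2.imwrite(f'pics/wrist3.png',im)"
```

```text
time_s: 4.97
ee_pos: [567.7, 288.2, 7.2]
ee_rot: [-90.1, 0.1, -11.2]
force: [-0.5, -0.0, 0.0]
gripper_width: 0.8
t 4.97 pos [567.7 288.2   7.2] rpy [-9.006e+01  7.000e-02 -1.121e+01] F [-0.49 -0.02  0.02] w 0.8 rack [-98.2 312. ]
```

View pics/wrist3.png

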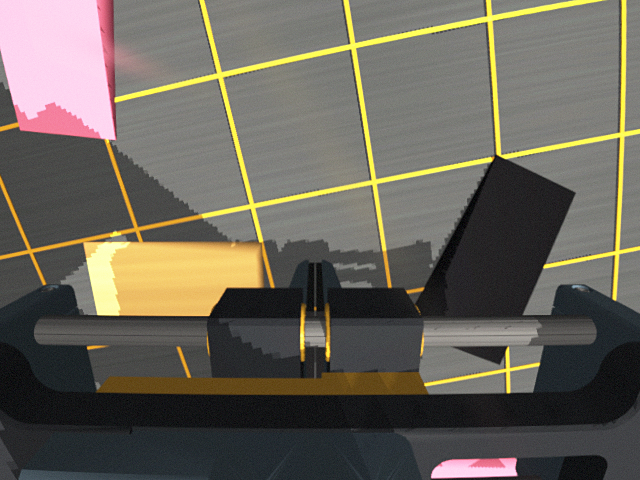

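```bash
python3 -m handwheel '[[0,[0,0,-8],[0,0,0]],[0,[0,0,-10],[0,0,0]],[0,[0,0,-14],[0,0,0]],[0,[0,0,-16],[0,0,0]],[0,[0,0,-16],[0,0,0]],[0,[0,0,-16],[0,0,0]],[0,[0,0,-12],[0,0,0]],[0,[0,0,-8],[0,0,0]],[0,[0,0,-5],[0,0,0]],[0,[0,0,-3],[0,0,0]]]'; python3 -c "
from h import *
st()
im=env.grab_frame('wrist')[:,:,::-1];cv2.imwrite(f'pics/wrist4.png',im);im=env.grab_frame('side')[:,:,::-1];cv2.imwrite(f'pics/side4.png',im)"
```

```text
time_s: 5.85
ee_pos: [546.6, 181.8, 8.1]
ee_rot: [-90.0, -0.0, -11.3]
force: [0.2, 0.7, 1.8]
gripper_width: 0.3
t 5.85 pos [546.6 181.8   8.1] rpy [-8.998e+01 -1.000e-02 -1.126e+01] F [0.22 0.69 1.77] w 0.3 rack [-98.2 203.5]
```

View pics/wrist4.png

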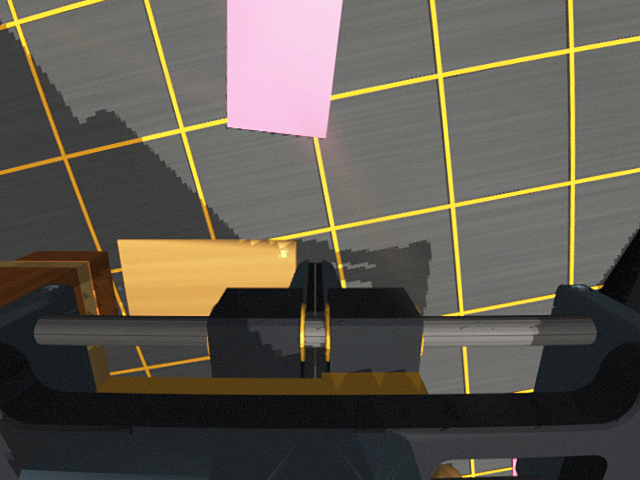

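View pics/side4.png

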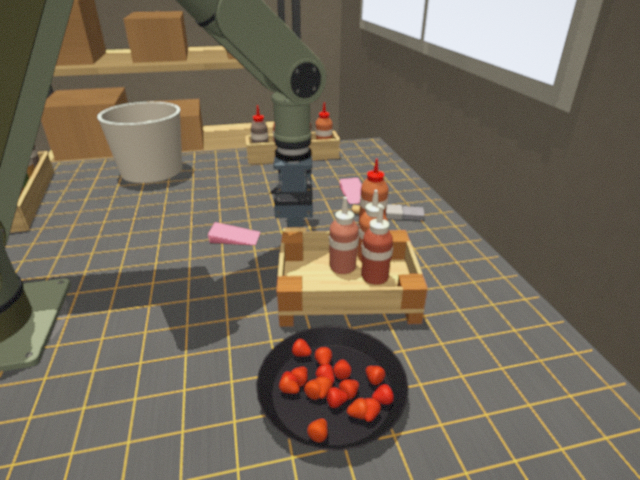

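```bash
python3 -m handwheel '[[0,[0,0,-2],[0,0,0]],[0,[0,0,-2],[0,0,0]],[0,[0,0,-2],[0,0,0]],[0,[0,0,-2],[0,0,0]],[0,[0,0,-2],[0,0,0]],[0,[0,0,-2],[0,0,0]],[0,[0,0,-1.5],[0,0,0]],[0,[0,0,-1.5],[0,0,0]],[0,[0,0,-1],[0,0,0]],[0,[0,0,-1],[0,0,0]]]'; python3 -c "
from h import *
s=st();print(rot(s['ee_rot']).T@s['force'])"
```

```text
time_s: 6.78
ee_pos: [543.2, 165.7, 7.9]
ee_rot: [-90.0, 0.0, -11.2]
force: [0.6, 0.3, 0.1]
gripper_width: 0.4
t 6.78 pos [543.2 165.7   7.9] rpy [-90.     0.   -11.21] F [0.58 0.3  0.12] w 0.4 rack [-98.4 187.1]
[ 0.51047101 -0.11897477  0.40861209]
```

```bash
python3 -m handwheel '[[0,[0,0,-1],[0,0,0]],[0,[0,0,-0.5],[0,0,0]],[0,[0,0,-0.5],[0,0,0]],[0,[0,0,-0.5],[0,0,0]],[0,[0,0,-0.5],[0,0,0]],[0,[0,0,-0.5],[0,0,0]],[0,[0,0,-0.5],[0,0,0]],[0,[0,0,-0.5],[0,0,0]],[0,[0,0,-0.5],[0,0,0]],[0,[0,0,0],[0,0,0]]]'; python3 -c "
from h import *
s=st();print(rot(s['ee_rot']).T@s['force'])"
```

```text
time_s: 7.62
ee_pos: [542.3, 160.9, 8.0]
ee_rot: [-90.0, -0.0, -11.2]
force: [0.7, 1.4, 0.3]
gripper_width: 0.9
t 7.62 pos [542.3 160.9   8. ] rpy [-90.   -0.  -11.2] F [0.72 1.37 0.35] w 0.9 rack [-98.3 182.1]
[ 0.44192141 -0.34885072  1.48618692]
```

```bash
python3 -m handwheel '[[0,[0,0,-0.5],[0,0,0]],[0,[0,0,-0.5],[0,0,0]],[0,[0,0,-0.5],[0,0,0]],[0,[0,0,-0.5],[0,0,0]],[0,[0,0,-0.5],[0,0,0]],[0,[0,0,-0.5],[0,0,0]],[0,[0,0,-0.5],[0,0,0]],[0,[0,0,-0.5],[0,0,0]],[0,[0,0,0],[0,0,0]],[0,[0,0,0],[0,0,0]]]'; python3 -c "
from h import *
s=st();print(rot(s['ee_rot']).T@s['force'])"
```

```text
time_s: 8.45
ee_pos: [541.5, 156.9, 8.0]
ee_rot: [-90.0, 0.0, -11.2]
force: [0.3, -0.3, -0.2]
gripper_width: 0.7
t 8.45 pos [541.5 156.9   8. ] rpy [-90.     0.   -11.21] F [ 0.31 -0.31 -0.23] w 0.7 rack [-98.4 178.1]
[ 0.36516384  0.23454685 -0.24177256]
```

```bash
python3 -m handwheel '[[0,[0,0,-0.5],[0,0,0]],[0,[0,0,-0.5],[0,0,0]],[0,[0,0,-0.5],[0,0,0]],[0,[0,0,-0.5],[0,0,0]],[0,[0,0,-0.5],[0,0,0]],[0,[0,0,-0.5],[0,0,0]],[0,[0,0,-0.5],[0,0,0]],[0,[0,0,-0.5],[0,0,0]],[0,[0,0,-0.5],[0,0,0]],[0,[0,0,-0.5],[0,0,0]]]'; python3 -c "
from h import *
s=st();print(rot(s['ee_rot']).T@s['force'])"
```

```text
time_s: 9.28
ee_pos: [540.6, 152.1, 8.0]
ee_rot: [-90.0, -0.0, -11.2]
force: [0.5, -0.0, -0.3]
gripper_width: 0.8
t 9.28 pos [540.6 152.1   8. ] rpy [-89.99  -0.   -11.21] F [ 0.46 -0.05 -0.35] w 0.8 rack [-98.3 173.2]
[0.46441791 0.34510847 0.04500728]
```

```bash
python3 -m handwheel '[[0,[0,0,-0.5],[0,0,0]],[0,[0,0,-0.5],[0,0,0]],[0,[0,0,-0.5],[0,0,0]],[0,[0,0,-0.5],[0,0,0]],[0,[0,0,-0.5],[0,0,0]],[0,[0,0,-0.5],[0,0,0]],[0,[0,0,-0.5],[0,0,0]],[0,[0,0,-0.5],[0,0,0]],[0,[0,0,0],[0,0,0]],[0,[0,0,0],[0,0,0]]]'; python3 -c "
from h import *
s=st();print(rot(s['ee_rot']).T@s['force'])"
```

```text
time_s: 10.12
ee_pos: [540.4, 149.1, 8.1]
ee_rot: [-89.9, -0.1, -11.2]
force: [0.2, 4.7, 0.1]
gripper_width: 0.4
t 10.12 pos [540.4 149.1   8.1] rpy [-8.990e+01 -6.000e-02 -1.124e+01] F [0.22 4.75 0.08] w 0.4 rack [-98.  170.2]
[-0.71165182 -0.06911172  4.70009203]
```

```bash
python3 -m handwheel '[[0,[0,0,-0.2],[0,0,0]],[0,[0,0,0],[0,0,0]],[0,[0,0,0],[0,0,0]],[0,[0,0,0],[0,0,0]],[0,[0,0,0],[0,0,0]],[0,[0,0,0],[0,0,0]],[0,[0,0,0],[0,0,0]],[0,[0,0,0],[0,0,0]],[0,[0,0,0],[0,0,0]],[0,[0,0,0],[0,0,0]]]'; python3 -c "
from h import *
s=st();print(rot(s['ee_rot']).T@s['force'])
im=env.grab_frame('wrist')[:,:,::-1];cv2.imwrite(f'pics/wrist5.png',im);im=env.grab_frame('side')[:,:,::-1];cv2.imwrite(f'pics/side5.png',im)
s=st();print(rot(s['ee_rot']).T@s['force'])
a=cv2.imread('pics/side4.png')[200:330,260:440];b=im[200:330,260:440];print(cv2.phaseCorrelate(a[60:,:,1].astype(float),np.ascontiguousarray(b[60:,:,1]).astype(float)))"
```

```text
time_s: 10.95
ee_pos: [540.4, 149.1, 8.2]
ee_rot: [-89.9, -0.1, -11.2]
force: [1.1, 5.8, -0.4]
gripper_width: 0.6
t 10.95 pos [540.4 149.1   8.2] rpy [-8.988e+01 -6.000e-02 -1.124e+01] F [ 1.13  5.8  -0.39] w 0.6 rack [-97.9 170.2]
[-0.02380779  0.40567996  5.90653202]
t 11.05 pos [540.4 149.1   8.2] rpy [-8.988e+01 -7.000e-02 -1.124e+01] F [ 1.04  5.38 -0.2 ] w 0.2 rack [-98.  170.2]
[-0.02918717  0.21174164  5.47445146]
((0.034704172323230864, 0.058843541211906825), 0.8485720419883882)
```

View pics/wrist5.png

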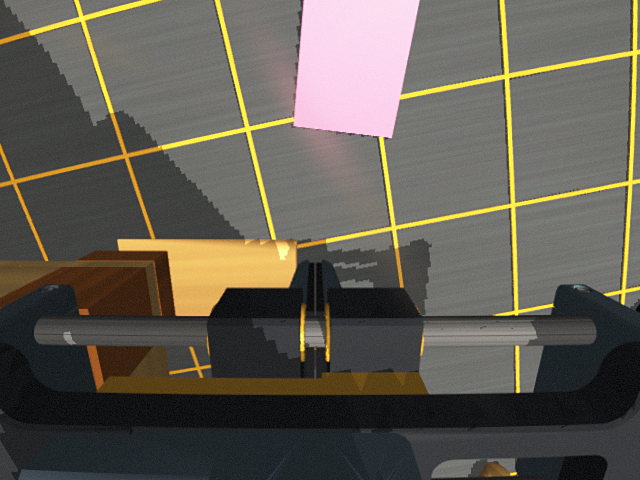

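```bash
python3 -m handwheel '[[0,[0,0,6],[0,0,0]],[0,[0,0,14],[0,0,0]],[0,[0,-30,0],[0,0,0]],[0,[0,-30,0],[0,0,0]],[0,[0,-27,0],[0,0,0]],[0,[0,0,-30],[0,0,0]],[0,[0,0,-30],[0,0,0]],[0,[0,0,-30],[0,0,0]],[0,[-2,0,-28],[0,0,0]],[0,[0,0,0],[0,0,0]]]'; python3 -c "
from h import *
s=st();
im=env.grab_frame('wrist')[:,:,::-1];cv2.imwrite(f'pics/wrist6.png',im);im=env.grab_frame('side')[:,:,::-1];cv2.imwrite(f'pics/side6.png',cv2.resize(im[150:350,200:460],None,fx=3,fy=3))
s=st();print(shift(r2w(-100,70,77)))"
```

```text
time_s: 11.88
ee_pos: [517.0, 49.1, 94.9]
ee_rot: [-90.2, 0.1, -11.3]
force: [-0.2, 0.8, -0.4]
gripper_width: 0.4
t 11.88 pos [517.   49.1  94.9] rpy [-90.15   0.12 -11.35] F [-0.2   0.76 -0.4 ] w 0.4 rack [-101.5   67.6]
t 11.98 pos [518.8  52.1  95.1] rpy [-8.999e+01 -1.000e-02 -1.129e+01] F [-0.24  0.5   0.78] w 0.5 rack [-100.2   70.9]
[ 0.2 18.1 -0.9]
```

View pics/wrist6.png

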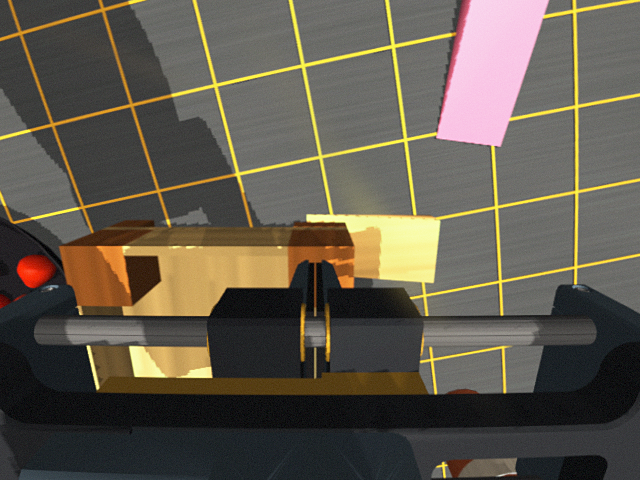

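View pics/side6.png

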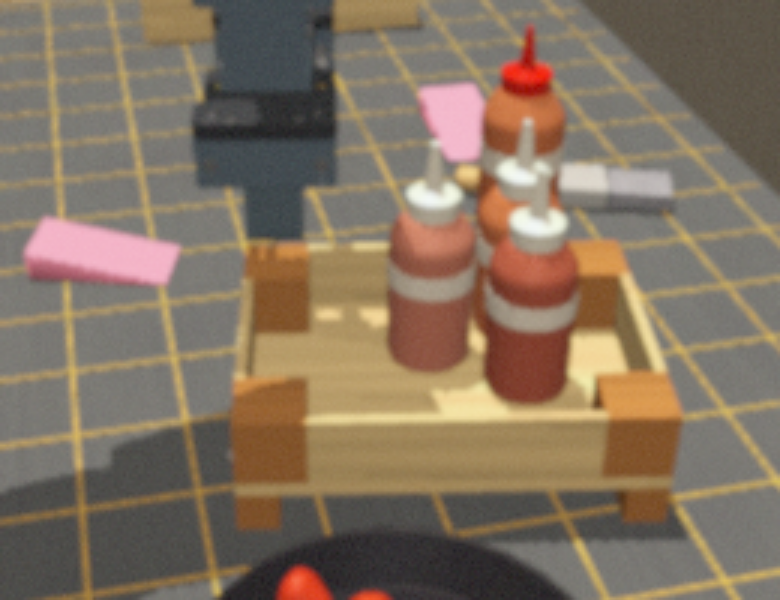

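```bash
python3 -m handwheel '[[0,[0,6,-0.5],[0,0,0]],[0,[0,5,-0.4],[0,0,0]],[0,[0,4,0],[0,0,0]],[0,[0,2,0],[0,0,0]],[0,[0,0.5,0],[0,0,0]],[0,[0,0.5,0],[0,0,0]],[0,[0,0.5,0],[0,0,0]],[0,[0,0.5,0],[0,0,0]],[0,[0,0,0],[0,0,0]],[0,[0,0,0],[0,0,0]]]'; python3 -c "
from h import *
s=st()"
```

```text
time_s: 12.82
ee_pos: [518.6, 51.4, 76.1]
ee_rot: [-90.0, -0.0, -11.2]
force: [-0.5, 0.2, -0.3]
gripper_width: 0.7
t 12.82 pos [518.6  51.4  76.1] rpy [-8.999e+01 -1.000e-02 -1.121e+01] F [-0.51  0.16 -0.26] w 0.7 rack [-100.3   70.1]
```

```bash
python3 -m handwheel '[[0,[0,0.3,0],[0,0,0]],[0,[0,0.3,0],[0,0,0]],[0,[0,0.3,0],[0,0,0]],[0,[0,0.3,0],[0,0,0]],[0,[0,0.3,0],[0,0,0]],[0,[0,0.3,0],[0,0,0]],[0,[0,0,0],[0,0,0]],[0,[0,0,0],[0,0,0]],[0,[0,0,0],[0,0,0]],[0,[0,0,0],[0,0,0]]]'; python3 -c "
from h import *
s=st()"
```

```text
time_s: 13.65
ee_pos: [518.6, 51.4, 75.2]
ee_rot: [-90.0, -0.0, -11.2]
force: [-2.7, 0.6, 6.9]
gripper_width: 0.5
t 13.65 pos [518.6  51.4  75.2] rpy [-8.999e+01 -3.000e-02 -1.121e+01] F [-2.68  0.59  6.94] w 0.5 rack [-100.3   70.2]
```

```bash
python3 -m handwheel '[[0,[-0.3,0.15,0],[0,0,0]],[0,[0,0,0],[0,0,0]],[0,[0,0,0],[0,0,0]],[0,[0,0,0],[0,0,0]],[0,[0,0,0],[0,0,0]],[0,[0,0,0],[0,0,0]],[0,[0,0,0],[0,0,0]],[0,[0,0,0],[0,0,0]],[0,[0,0,0],[0,0,0]],[0,[0,0,0],[0,0,0]]]'; python3 -c "
from h import *
s=st()
im=env.grab_frame('wrist')[:,:,::-1];cv2.imwrite(f'pics/wrist7.png',im);im=env.grab_frame('side')[:,:,::-1];cv2.imwrite(f'pics/side7.png',im)
s=st()
a=cv2.imread('pics/side4.png');print(cv2.phaseCorrelate(a[280:330,270:430,1].astype(float),np.ascontiguousarray(im[280:330,270:430,1]).astype(float)))"
```

```text
time_s: 14.48
ee_pos: [518.6, 51.4, 75.2]
ee_rot: [-90.0, -0.1, -11.2]
force: [-2.1, -0.2, 8.3]
gripper_width: -0.0
t 14.48 pos [518.6  51.4  75.2] rpy [-8.998e+01 -7.000e-02 -1.120e+01] F [-2.1  -0.19  8.33] w -0.0 rack [-100.3   70.2]
t 14.58 pos [518.6  51.4  75.2] rpy [-8.998e+01 -7.000e-02 -1.120e+01] F [-1.24 -0.54  8.66] w 0.3 rack [-100.3   70.2]
((-0.018611268426369065, -0.11016972755036392), 0.7211978984454482)
```

View pics/wrist7.png

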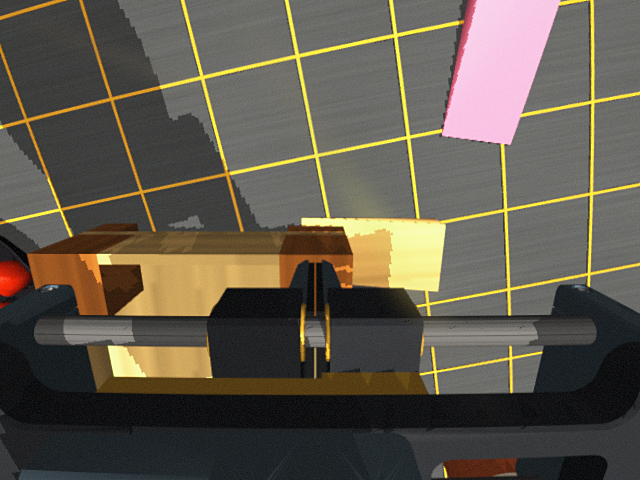

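View pics/side7.png

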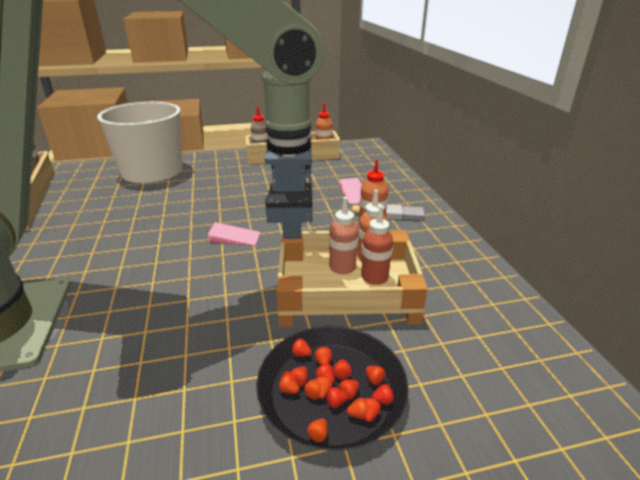

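```bash
python3 -m handwheel '[[0,[0,0,0],[0,0,0]],[0,[0,0,0],[0,0,0]],[0,[0,0,0],[0,0,0]],[0,[0,0,0],[0,0,0]],[0,[0,0,0],[0,0,0]],[0,[0,0,0],[0,0,0]],[0,[0,0,0],[0,0,0]],[0,[0,0,0],[0,0,0]],[0,[0,0,0],[0,0,0]],[0,[0,0,0],[0,0,0]]]'; python3 -c "
from h import *
s=st();print(env.job_done())"
```

```text
time_s: 15.42
ee_pos: [518.6, 51.4, 75.2]
ee_rot: [-90.0, -0.1, -11.2]
force: [-1.6, -0.0, 7.6]
gripper_width: 0.3
t 15.42 pos [518.6  51.4  75.2] rpy [-8.998e+01 -7.000e-02 -1.121e+01] F [-1.65 -0.03  7.57] w 0.3 rack [-100.3   70.1]
the job is handed in; nothing more can be done
None
```

The wedge is snug under the short foot and the rack no longer rocks. I handed the job in at 15.4 s while still holding the press on that corner.

- **Wedge:** I lined it up by pushing its long side with the fingers part open. I then pushed its thick end with the shut fingers, thin end first. About 33 mm of it was under the foot when the push rose sharply. I stopped at about 5.5 N, below the 7 N at which the rack could slide. The wedge was never pinched or lifted.
- **Press:** The corner was hard at once, at 75.2 mm, where a level rack should be. It did not sink as the press rose from 6.9 N to a reading between 7.6 and 8.7 N, the last being 7.6 N.
- **Rack:** The side pictures before and after show it shifted by about 0.1 pixel, so it did not move measurably.
- **Bystanders:** The bottle, pan and brush look untouched in the side pictures, though I only checked that by eye.

**Not perfect:** the press was not purely vertical; a sideways force of about 1.2 to 2.1 N remained. Force readings were noisy by about 0.5 N.

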